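# Page the cold store from the steward's desk

### The job

Make a call to the cold store on the paging console: push in the green zone key until it stays down, then press the round yellow chime key right down and let it come back up, and then press the wide red talk bar right down and finish while still holding it down with the fingers. Only press the keys with the fingertips, and press no other zone key; do not grip, lift or shift the console, and leave the water bottle, the two glasses and the bottle opener standing or lying where they are.

Things in the scene. Friction and masses are not known exactly. Their poses are not given: they have to be found in the camera images.
- console: dark grey paging console, loose (1.8 kg): wedge 190 mm deep (x), 290 mm wide (y), 36 mm high in front, 66 mm behind; the deck rises 9 degrees to the rear. Origin: centre of its underside; x front to rear, y left, z up; its front faces the robot (yaw within 0.3 rad). Rear row: four zone keys at 45 mm pitch; chime key and talk bar 74 mm nearer the front
- mic_head (a point): centre of the black head (30 mm thick, 50 mm long) of the microphone, about 0.22 m above the table at the console's left; part of the console. Its thin rigid gooseneck runs down to the rear left corner of the deck (60 mm behind and 105 mm left of the console's origin). Keep gripper and arm off it
- zone_green_top (a point): centre of the top face of the green square-cornered zone key, 24 mm wide (console y) by 20 mm (console x), second from the left in the rear row, for the cold store. The point moves with the key; its z axis points straight out of the sloping deck, x up the slope to the rear, y to the left. The top stands 9 mm above the deck when up and 4 mm when right down
- zone_white_top (a point): centre of the top face of the white square-cornered zone key, 24 mm wide (console y) by 20 mm (console x), first from the left in the rear row; not to be pressed. The point moves with the key; its z axis points straight out of the sloping deck, x up the slope to the rear, y to the left. The top stands 9 mm above the deck when up and 4 mm when right down
- zone_blue_top (a point): centre of the top face of the blue square-cornered zone key, 24 mm wide (console y) by 20 mm (console x), third from the left in the rear row; not to be pressed. The point moves with the key; its z axis points straight out of the sloping deck, x up the slope to the rear, y to the left. The top stands 9 mm above the deck when up and 4 mm when right down
- zone_grey_top (a point): centre of the top face of the grey square-cornered zone key, 24 mm wide (console y) by 20 mm (console x), fourth from the left in the rear row; not to be pressed. The point moves with the key; its z axis points straight out of the sloping deck, x up the slope to the rear, y to the left. The top stands 9 mm above the deck when up and 4 mm when right down
- chime_top (a point): centre of the top face of the round yellow chime key, 28 mm in diameter, left in the front row. The point moves with the key; its z axis points straight out of the sloping deck, x up the slope to the rear, y to the left. The top stands 9 mm above the deck when up and 4 mm when right down
- talk_top (a point): centre of the top face of the wide red talk bar, 100 mm wide (console y) by 32 mm (console x), right in the front row; it goes down evenly wherever it is pressed. The point moves with the key; its z axis points straight out of the sloping deck, x up the slope to the rear, y to the left. The top stands 9 mm above the deck when up and 4 mm when right down
- zone_green (a joint): how far the green key is pushed in: 0 out, 0.005 m right down. It has no return spring: about 2.5 N moves it and it stays where it is left
- zone_white (a joint): the same for the white zone key (0 out, 0.005 m in, stays where it is left)
- zone_blue (a joint): the same for the blue zone key
- zone_grey (a joint): the same for the grey zone key
- chime (a joint): how far the chime key is pressed: 0 up, 0.005 m right down; a spring key: starts to move at 1.5 N, right down at 5 N, comes back up by itself
- talk (a joint): how far the talk bar is pressed: 0 up, 0.005 m right down; sprung like the chime key (1.5 N to start, 5 N right down), comes up as soon as it is let go
- water_bottle: closed clear plastic water bottle with a white cap and paper label, 66 mm in diameter, 210 mm high, standing to the left or right of the console; origin at the centre of its foot, z up
- glass_a: empty clear tasting glass, 68 mm across the rim, 92 mm high, standing on the side of the console where the bottle is not; origin at the centre of its foot, z up
- glass_b: another such glass, standing behind the console; origin at the centre of its foot, z up
- opener: flat steel bottle opener with a black rubber grip, 120 by 40 mm, up to 9 mm thick, lying in front of the console; origin under its centre, its length along its y
There are look-alikes about, which are no part of the job. There is more than one size of the water_bottle; the one meant has the size given above. What is shaped like the glass_a but pink is not meant.

How it is judged:
On the way, in this order (a step that is already met when the one before it is completed fails the run):
1. the green zone key is pushed in (value of joint zone_green above 0.0035 m), for 0.1 s.
2. then the yellow chime key is pressed right down (value of joint each of chime, zone_green above 0.0035 m), for 0.05 s.
3. then the chime key is let up again (value of joint chime below 0.001 m), for 0.05 s.
4. then the red talk bar is pressed right down (value of joint each of talk, zone_green above 0.0035 m), for 0.2 s.
At the end, for the whole second after the job is handed in: The fingers hold the talk bar down (3.5 of its 5 mm or more, over 1 N); the green key is in (3.5 mm or more), the chime key up (within 1 mm), the other zone keys out (within 1.5 mm); console, bottle, glasses and opener are upright or flat, within 20 mm of their starts (all of step 4 and value of joint chime below 0.001 m and contact force between the fingers and console above 1 N and value of joint each of zone_white, zone_blue, zone_grey below 0.0015 m and distance of each of console, water_bottle, glass_a, glass_b, opener from where it was at the start of the episode below 0.02 m and angle between each of console, water_bottle, glass_a, glass_b, opener's own z axis and vertical below 0.15 rad); the arm keeps its last pose, push and grip.
It fails at once if another zone key is pushed in (more than 2 mm) (value of joint any of zone_white, zone_blue, zone_grey above 0.002 m).
It fails at once if chime key or talk bar is pressed (more than 2.5 mm) before the green zone key is in (value of joint zone_green below 0.003 m and value of joint any of chime, talk above 0.0025 m).
It fails at once if the console is shifted more than 20 mm, lifted or tipped (distance of console from where it was at the start of the episode above 0.02 m or height (world z) of console above 0.008 m or angle between console's own z axis and vertical above 0.1 rad).
It fails at once if the bottle, a glass or the opener is lifted, knocked over or moved more than 20 mm (distance of any of water_bottle, glass_a, glass_b, opener from where it was at the start of the episode above 0.02 m or angle between any of water_bottle, glass_a, glass_b, opener's own z axis and vertical above 0.3 rad or height (world z) of any of water_bottle, glass_a, glass_b, opener above 0.01 m).
It also fails if it takes over 45 s, if anything falls off the work surface, if the arm or the gripper's body presses on something with over 40 N, if the wrist force passes 120 N, or if a joint passes its speed limit or range.

### The arm

A 6-joint arm with a two-finger parallel gripper is mounted at the origin on the work surface. World frame = base frame: x ahead of the robot, y to its left, z up, the work surface at z = 0. Lengths are in m, angles in rad, forces in N, time in s.
With the tool pointing down it reaches from about 0.225 to 0.875 m from the base axis. Payload 3.4 kg.
Tool frame: the origin (TCP) lies between the finger pads; the fingertips stand bot.tip_extent ahead of it and the grasp point (between the pads) lies 6 mm ahead of it (bot.tip_extent is the distance from the TCP to the fingertips, in m); z points along the fingers, y is the line along which they close (so a half turn about z gives the same grasp; the last joint's range is limited). The gripper opens to 85 mm and grips with 20 to 120 N. Pads are 22 mm wide; open, the fingers measure 114 mm over their backs; the gripper's body (76 mm by 85 mm) begins 54 mm behind the grasp point. The pads swing forward as they close: fully open they stand 13 mm farther back than shut.
Start: joints at [-1.259, 0.276, 1.505, -0, 1.361, -0.121], TCP at [0.241, -0.522, 0.256] pointing down, gripper open.
Joint ranges: [-2.89, 2.89], [-0.75, 2.08], [0.22, 2.7], [-1.18, 4.32], [0.11, 2.71], [-2.7, 2.7]. Speed limits (rad/s): [2.57, 2.57, 3.14, 3.14, 3.14, 3.14].

### API

Orientations are given as a unit quaternion [w, x, y, z].
In Python, from rig import bot gives the robot as it stands. The module is installed in compiled form; this text tells all that it offers.
- The arm moves only by the tool jog_arm, never from a script. Its argument "rows" is a list of rows, each a list of 4 numbers: the shift along the tool's x, y, z each as a share of 0.03 m, from -1 to 1, then the turn about the tool's z as a share of 0.15 rad, from -1 to 1. In form: [[x, y, z, yaw], ...]. A call has 1 to 8 rows; each row shifts and turns the commanded pose from where the row before left it, along the tool's axes as they then stand; what a row does not reach is not made up. A row lasts 1/8 s, in which the tool goes at most 62.5 mm and 10.7 degrees, less where a joint would pass 70% of its speed; a pose out of reach is approached as far as the arm can. A call with a number of a shift or a turn outside -1 to 1 is refused whole. A call with a gripper value outside its range is refused whole. "jaw" is the finger opening in mm, from 0 to 85.4, set as the call begins (left out, the last holds). The fingers move at their own pace and stop on an object; the grip force is fixed at half the most. Time passes only in rows, so rows that do not move let the fingers close. It gives the time, the measured TCP pose, the force, the opening and the grip force at its end, in the units of the state.
- bot.get_obs(): the state, without advancing time (a new reading comes with each control period).
- bot.camera(name): name is "scene" or "top"; returns the picture (384x512x3 uint8, red, green, blue); there is no depth.
- bot.camera_params(name): a dict with "vfov" (degrees; the focal length in pixels is half the picture's height over the tangent of half this angle, whatever the lens; pixels are square), "cx", "cy" (the principal point, pixels), "R" (3x3) and "t" (3): a world point X has camera coordinates R X + t. Camera axes: x right, y down, z forward; pixel columns grow to the right and rows downward; lengths in m; the calibration is good to about 2 mm. A picture is of the moment at which its call begins. camera_params takes no time and is no camera call.
- bot.finish_job(): hands the job in; it is judged then, once.
The state is a dict: "time": time; "joint_pos": joint angles; "joint_velocities": joint speeds; "joint_torque": joint torques, N m; "tcp_pos": TCP position; "eef_rot": TCP orientation; "contact_force": force on the tool from outside, world axes, zero at the start; "wrist_torque": the same for the moment, N m; "gripper_width": finger opening in m; "grasp_force": force on a finger pad.
Only numpy, scipy, OpenCV 4.12 (cv2) and the standard library are available. Lean on these libraries where they do the work, as an engineer would, in place of code of your own. Each camera call takes 0.05 s, during which the arm holds its last target. There are 200 camera calls.

## Working session

There is one attempt and no reset: what is moved stays moved. The work goes in short steps, Python scripts to look and compute and a tool call to move; the robot and the scene stay as the last step left them, time stands still between calls to the robot, and variables do not carry over. Pictures are saved under pics/ and viewed, at most 10 in all, crops included, and the job is handed in when it is done.

Besides the shell and the picture viewer there is one more tool, called after "Call:" as name(argument=value, ...), one argument or row to a line, values as JSON. jog_arm: Moves the arm, as the interface text tells. Its arguments: {"type":"object","properties":{"rows":{"type":"array"},"jaw":{"type":"number"}},"required":["rows"]}

```bash
mkdir -p pics; python3 - <<'E'
from rig import bot
import cv2, numpy as np
for n in ("scene","top"):
    im=bot.camera(n); cv2.imwrite(f"pics/{n}0.png",im[:,:,::-1]); p=bot.camera_params(n); print(n,p, -np.array(p["R"]).T@np.array(p["t"]))
print(bot.tip_extent,bot.get_obs())
E
```

```text
scene {'vfov': 48.982095022696505, 'cx': 252.6882934821387, 'cy': 192.88971529997116, 'R': array([[-0.83749899,  0.54642836,  0.00338923],
       [ 0.33721301,  0.52169975, -0.78365602],
       [-0.42998003, -0.65516824, -0.62118577]]), 't': array([ 0.48227365, -0.10738879,  1.52765764])} [1.09697887 0.79336946 0.86316878]
top {'vfov': 53.11467664800665, 'cx': 261.15628895424607, 'cy': 189.3254806621727, 'R': array([[ 0.0515857 , -0.99866579,  0.00235904],
       [-0.97685269, -0.05094971, -0.20775694],
       [ 0.20759994,  0.00841285, -0.97817764]]), 't': array([0.00369025, 0.5967676 , 1.05317646])} [0.3641243  0.02523025 1.15416757]
0.025 {'time': 0.1, 'joint_pos': array([-1.25901195e+00,  2.76512450e-01,  1.50601229e+00,  9.60392893e-06,
        1.36069205e+00, -1.21006069e-01]), 'joint_velocities': array([ 9.55517715e-04, -2.30562443e-03, -1.21443405e-03,  2.33761652e-04,
        6.55366229e-04, -1.38350055e-05]), 'joint_torque': array([ 1.08774839e-03, -4.17702055e+01, -2.46405548e+01, -1.50414712e-04,
        5.77979677e-03, -4.49894586e-06]), 'tcp_pos': array([ 0.24101976, -0.52157316,  0.25553489]), 'eef_rot': array([-8.08825364e-04,  9.76677670e-01,  2.14709266e-01, -7.26710336e-05]), 'contact_force': array([ 0.55980063,  0.20971709, -0.93972857]), 'wrist_torque': array([ 0.05092901, -0.01749438,  0.02256106]), 'grasp_force': 0.0, 'gripper_width': 0.08507417240084195}
```

View pics/top0.png

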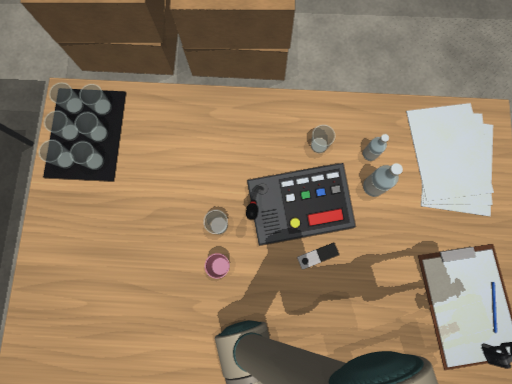

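View pics/scene0.png

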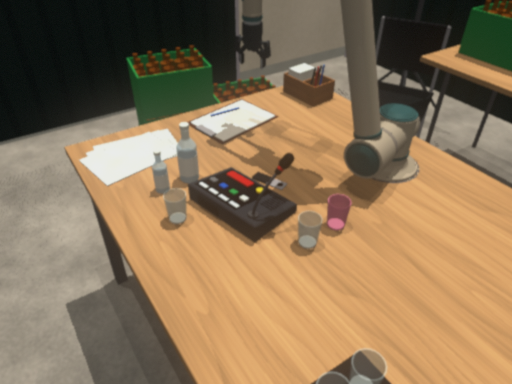

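```bash
cat > h.py <<'E'
from rig import bot
import cv2, numpy as np
def cam(n):
    p=bot.camera_params(n); R=np.array(p["R"]); t=np.array(p["t"]); f=192/np.tan(np.radians(p["vfov"])/2)
    return R,t,f,p["cx"],p["cy"]
def ray(n,u,v):
    R,t,f,cx,cy=cam(n); d=R.T@np.array([(u-cx)/f,(v-cy)/f,1]); return -R.T@t,d
def onz(n,u,v,z):
    o,d=ray(n,u,v); return o+d*(z-o[2])/d[2]
def tri(a,b):
    (o,d),(q,e)=ray("top",*a),ray("scene",*b); s=np.linalg.lstsq(np.c_[d,-e],q-o,rcond=None)[0]
    A=o+d*s[0];B=q+e*s[1]; return (A+B)/2,np.linalg.norm(A-B)
H={'red':((174,8),150,90),'yel':((22,34),150,100),'grn':((45,85),90,50),'blu':((105,125),90,50)}
def find(im,k,roi):
    (a,b),s,v=H[k]; x0,y0,x1,y1=roi
    h=cv2.cvtColor(im,cv2.COLOR_RGB2HSV)
    hh=h[...,0]; m=((hh>=a)|(hh<=b)) if a>b else ((hh>=a)&(hh<=b))
    m=(m&(h[...,1]>s)&(h[...,2]>v)).astype(np.uint8); M=np.zeros_like(m); M[y0:y1,x0:x1]=m[y0:y1,x0:x1]
    n,l,st,c=cv2.connectedComponentsWithStats(M)
    if n<2: return None
    i=1+st[1:,4].argmax(); return c[i],st[i,4]
E
python3 - <<'E'
from h import *
T=bot.camera("top");S=bot.camera("scene")
P={}
for k in H:
    a=find(T,k,(262,170,350,238)); b=find(S,k,(195,165,285,215)); print(k,a,b)
    if a and b: p,e=tri(a[0],b[0]); P[k]=p; print(np.round(p,4),round(e,4))
    elif a: print(onz("top",*a[0],.066))
print("mic",tri((251.5,210),(287,160)))
for n,u in dict(bott=(370,190),glA=(216,228),glB=(318,146),op=(319,256)).items(): print(n,onz("top",*u,0))
cv2.imwrite("pics/c.png",np.hstack([cv2.resize(T[155:255,240:360],None,fx=3.3,fy=3.3,interpolation=2),cv2.resize(S[145:245,185:305],None,fx=3.3,fy=3.3,interpolation=2)])[:,:,::-1])
E
```

```text
red (array([324.95140665, 216.71611253]), np.int32(391)) (array([239.60784314, 178.29901961]), np.int32(204))
[ 0.527  -0.1539  0.048 ] 0.001
yel (array([294.68421053, 222.40789474]), np.int32(76)) (array([258.94594595, 189.32432432]), np.int32(37))
[ 0.507  -0.0678  0.05  ] 0.0024
grn (array([305.10294118, 194.26470588]), np.int32(68)) (array([233.26530612, 191.12244898]), np.int32(49))
[ 0.5876 -0.093   0.061 ] 0.0014
blu (array([320.30985915, 191.56338028]), np.int32(71)) (array([223.075, 184.825]), np.int32(40))
[ 0.598  -0.1371  0.0615] 0.0008
mic (array([0.50586306, 0.05551307, 0.23067451]), np.float64(0.0046588724954181576))
bott [ 0.62437837 -0.29893474  0.        ]
glA [0.48329222 0.16460416 0.        ]
glB [ 0.7576503  -0.13636339  0.        ]
op [ 0.41627561 -0.14645053  0.        ]
```

View pics/c.png

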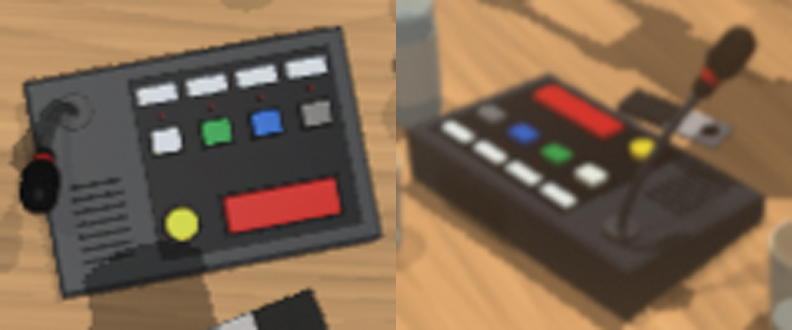

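Call:
jog_arm(
  rows=[
    [0,0,0,0.675],
    [0,0,0,0.675],
    [0.967,-0.752,0,0],
    [0.967,-0.752,0,0],
    [0.967,-0.752,0,0],
    [0.967,-0.752,0,0],
    [0.967,-0.752,0,0],
    [0.967,-0.752,0,0],
  ],
  jaw=0,
)

```text
time: 1.2
tcp_pos: [0.3803, -0.3494, 0.2562]
eef_rot: [-0.0, 0.993, 0.115, 0.0]
contact_force: [0.2, 0.0, -0.2]
gripper_width: -0.0002
grasp_force: 0.0
```

Call:
jog_arm(
  rows=[
    [0.967,-0.752,0,0],
    [0.967,-0.752,0,0],
    [0.967,-0.752,0,0],
    [0.967,-0.752,0,0],
    [0.967,-0.752,0,0],
    [0.967,-0.752,0,0],
    [0,0,0,0],
    [0,0,0,0],
  ],
)

```text
time: 2.2
tcp_pos: [0.5179, -0.1792, 0.2561]
eef_rot: [0.0, 0.993, 0.115, -0.001]
contact_force: [-0.6, -0.5, 0.6]
gripper_width: -0.0001
grasp_force: 0.0
```

Call:
jog_arm(
  rows=[
    [0.972,-0.757,0,0],
    [0.972,-0.757,0,0],
    [0.972,-0.757,0,0],
    [0,0,0.9,0],
    [0,0,0.9,0],
    [0,0,0.9,0],
    [0,0,0.9,0],
    [0,0,0.9,0],
  ],
)

```text
time: 3.2
tcp_pos: [0.5873, -0.0941, 0.1206]
eef_rot: [0.0, 0.993, 0.114, -0.0]
contact_force: [-0.3, -0.2, -0.1]
gripper_width: -0.0
grasp_force: 0.0
```

Call:
jog_arm(
  rows=[
    [0,0,0,0],
    [0,0,0,0],
  ],
)

```text
time: 3.45
tcp_pos: [0.5883, -0.0936, 0.1223]
eef_rot: [0.0, 0.993, 0.114, 0.001]
contact_force: [-1.1, -0.0, 0.8]
gripper_width: 0.0001
grasp_force: 0.0
```

```bash
python3 - <<'E'
from h import *
T=bot.camera("top");S=bot.camera("scene")
o=bot.get_obs(); p=np.array(o["tcp_pos"]); print(p,o["contact_force"])
for n,im,(x0,y0) in (("top",T,(240,155)),("scene",S,(185,125))):
    R,t,f,cx,cy=cam(n)
    for q in (p-[0,0,bot.tip_extent],):
        c=R@q+t; print(n,"tip px",f*c[0]/c[2]+cx,f*c[1]/c[2]+cy)
cv2.imwrite("pics/d.png",np.hstack([cv2.resize(T[155:255,240:360],None,fx=3.3,fy=3.3,interpolation=2),cv2.resize(S[125:225,185:305],None,fx=3.3,fy=3.3,interpolation=2)])[:,:,::-1])
E
```

```text
[ 0.58876361 -0.09337084  0.1227892 ] [-0.02851983 -0.65390221  0.89097112]
top tip px 306.562343090231 191.48761184227976
scene tip px 232.35552425745587 181.5852653653993
```

View pics/d.png

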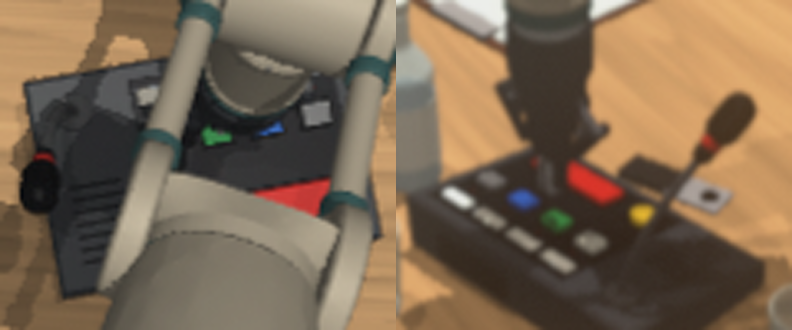

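Call:
jog_arm(
  rows=[
    [-0.03,0,0.5,0],
    [0,0,0.4,0],
    [0,0,0,0],
    [0,0,0,0],
  ],
)

```text
time: 4.05
tcp_pos: [0.5871, -0.0928, 0.0941]
eef_rot: [-0.0, 0.993, 0.115, -0.0]
contact_force: [-0.4, -0.8, -0.1]
gripper_width: 0.0
grasp_force: 0.0
```

Call:
jog_arm(
  rows=[
    [0,0,0.1,0],
    [0,0,0.1,0],
    [0,0,0,0],
  ],
)

```text
time: 4.42
tcp_pos: [0.5873, -0.0929, 0.0883]
eef_rot: [0.0, 0.993, 0.115, 0.0]
contact_force: [0.2, -0.6, -0.5]
gripper_width: 0.0
grasp_force: 0.0
```

Call:
jog_arm(
  rows=[
    [0,0,0.07,0],
    [0,0,0,0],
  ],
)

```text
time: 4.68
tcp_pos: [0.5874, -0.0929, 0.0864]
eef_rot: [0.0, 0.993, 0.115, 0.0]
contact_force: [1.3, -0.0, 1.8]
gripper_width: 0.0001
grasp_force: 0.7
```

Call:
jog_arm(
  rows=[
    [0,0,0.07,0],
    [0,0,0,0],
    [0,0,0,0],
  ],
)

```text
time: 5.05
tcp_pos: [0.5876, -0.0929, 0.0845]
eef_rot: [0.0, 0.993, 0.115, 0.001]
contact_force: [1.3, 1.9, 4.3]
gripper_width: -0.0001
grasp_force: 2.1
```

Call:
jog_arm(
  rows=[
    [0,0,0.07,0],
    [0,0,0,0],
    [0,0,0,0],
  ],
)

```text
time: 5.42
tcp_pos: [0.5878, -0.0929, 0.0842]
eef_rot: [0.0, 0.993, 0.115, 0.001]
contact_force: [-1.5, 2.1, 14.5]
gripper_width: -0.0002
grasp_force: 7.3
```

Call:
jog_arm(
  rows=[
    [0,0,0.05,0],
    [0,0,0,0],
    [0,0,0,0],
  ],
)

```text
time: 5.8
tcp_pos: [0.5878, -0.0929, 0.084]
eef_rot: [0.001, 0.993, 0.115, 0.002]
contact_force: [-3.9, 2.0, 22.3]
gripper_width: 0.0003
grasp_force: 11.0
```

Call:
jog_arm(
  rows=[
    [0,0,-0.3,0],
    [0,0,-0.7,0],
    [0,0,-0.7,0],
    [0,0,0,0],
  ],
)

```text
time: 6.3
tcp_pos: [0.5873, -0.0932, 0.1322]
eef_rot: [0.001, 0.993, 0.115, 0.001]
contact_force: [-0.1, 0.1, -0.4]
gripper_width: -0.0
grasp_force: 0.0
```

```bash
python3 - <<'E'
from h import *
L=[bot.camera("scene") for _ in range(2)]
S=L[1]
for k in H: print(k,find(S,k,(195,165,285,215)))
print(bot.get_obs()["tcp_pos"])
A=cv2.imread("pics/scene0.png")[165:215,195:275]; B=S[165:215,195:275,::-1]
cv2.imwrite("pics/e.png",np.vstack([cv2.resize(q,None,fx=6,fy=6,interpolation=2) for q in (A,B)]))
E
```

```text
red (array([243.93939394, 180.46969697]), np.int32(132))
yel (array([258.68181818, 189.36363636]), np.int32(22))
grn (array([233.02777778, 192.08333333]), np.int32(36))
blu (array([223., 185.]), np.int32(41))
[ 0.58616564 -0.0928745   0.13044774]
```

View pics/e.png

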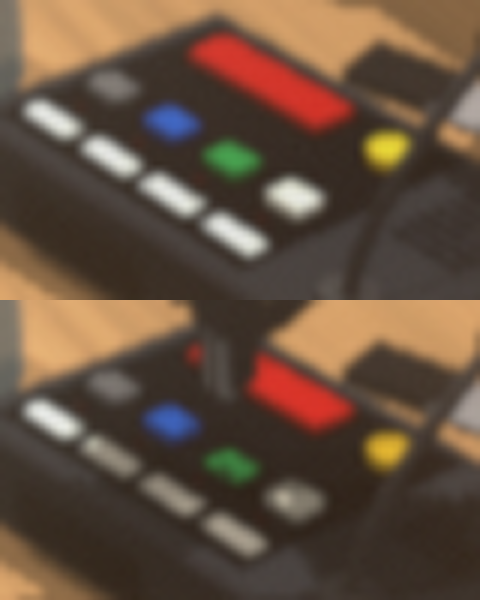

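Call:
jog_arm(
  rows=[
    [-0.8,-0.47,0,0],
    [-0.8,-0.47,0,0],
    [-0.8,-0.47,0,0],
    [0,0,0.75,0],
    [0,0,0.75,0],
    [0,0,0,0],
    [0,0,0,0],
  ],
)

```text
time: 7.28
tcp_pos: [0.5073, -0.0682, 0.0863]
eef_rot: [-0.0, 0.993, 0.115, -0.0]
contact_force: [-0.4, 0.3, 0.3]
gripper_width: -0.0005
grasp_force: 0.0
```

Call:
jog_arm(
  rows=[
    [0,0,0.1,0],
    [0,0,0,0],
    [0,0,0,0],
  ],
)

```text
time: 7.65
tcp_pos: [0.5075, -0.0682, 0.0838]
eef_rot: [0.0, 0.993, 0.115, 0.0]
contact_force: [-1.0, 0.1, -0.6]
gripper_width: 0.0001
grasp_force: 0.0
```

Call:
jog_arm(
  rows=[
    [0,0,0.1,0],
    [0,0,0.1,0],
    [0,0,0,0],
    [0,0,0,0],
  ],
)

```text
time: 8.15
tcp_pos: [0.5074, -0.0681, 0.0776]
eef_rot: [0.0, 0.993, 0.115, 0.0]
contact_force: [0.5, 0.1, 1.6]
gripper_width: 0.0001
grasp_force: 0.9
```

Call:
jog_arm(
  rows=[
    [0,0,0.1,0],
    [0,0,0,0],
    [0,0,0,0],
  ],
)

```text
time: 8.52
tcp_pos: [0.5078, -0.0681, 0.0748]
eef_rot: [0.0, 0.993, 0.115, 0.001]
contact_force: [0.7, 0.8, 4.1]
gripper_width: 0.0
grasp_force: 1.9
```

Call:
jog_arm(
  rows=[
    [0,0,0.07,0],
    [0,0,0,0],
    [0,0,0,0],
  ],
)

```text
time: 8.9
tcp_pos: [0.5081, -0.0681, 0.0731]
eef_rot: [0.0, 0.993, 0.115, 0.001]
contact_force: [0.8, 1.8, 8.0]
gripper_width: 0.0004
grasp_force: 3.8
```

Call:
jog_arm(
  rows=[
    [0,0,0.07,0],
    [0,0,0,0],
    [0,0,0,0],
  ],
)

```text
time: 9.28
tcp_pos: [0.5082, -0.0681, 0.0727]
eef_rot: [0.0, 0.993, 0.115, 0.001]
contact_force: [-2.8, 3.5, 20.5]
gripper_width: 0.0002
grasp_force: 10.1
```

Call:
jog_arm(
  rows=[
    [0,0,-0.5,0],
    [0,0,-0.6,0],
    [0,0,0,0],
    [0,0.98,0,0],
    [0,0.98,0,0],
    [0,0.98,0,0],
    [0,0,0,0],
    [0,0,0,0],
  ],
)

```text
time: 10.28
tcp_pos: [0.5262, -0.1532, 0.1022]
eef_rot: [-0.001, 0.993, 0.115, -0.001]
contact_force: [-0.1, -0.1, -0.2]
gripper_width: 0.0003
grasp_force: 0.0
```

```bash
python3 - <<'E'
from h import *
S=bot.camera("scene")
for k in H: print(k,find(S,k,(195,165,285,215)))
cv2.imwrite("pics/f.png",cv2.resize(S[140:215,175:275,::-1],None,fx=6,fy=6,interpolation=2))
E
```

```text
red (array([239.59677419, 177.98387097]), np.int32(186))
yel (array([258. , 188.5]), np.int32(2))
grn (array([233.30952381, 192.35714286]), np.int32(42))
blu (array([223.16666667, 185.06666667]), np.int32(30))
```

View pics/f.png

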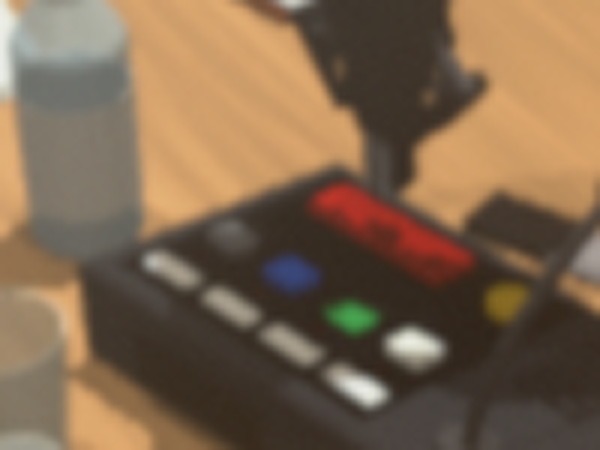

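Call:
jog_arm(
  rows=[
    [0,0,0.4,0],
    [0,0,0.4,0],
    [0,0,0,0],
    [0,0,0.1,0],
    [0,0,0,0],
    [0,0,0,0],
  ],
)

```text
time: 11.08
tcp_pos: [0.5272, -0.1538, 0.0765]
eef_rot: [-0.0, 0.993, 0.115, -0.0]
contact_force: [-0.9, 0.7, 2.8]
gripper_width: 0.0001
grasp_force: 1.3
```

Call:
jog_arm(
  rows=[
    [0,0,0.07,0],
    [0,0,0,0],
    [0,0,0,0],
  ],
)

```text
time: 11.45
tcp_pos: [0.5276, -0.1539, 0.0744]
eef_rot: [0.0, 0.993, 0.115, 0.0]
contact_force: [-0.6, 2.6, 4.9]
gripper_width: -0.0003
grasp_force: 2.0
```

Call:
jog_arm(
  rows=[
    [0,0,0.07,0],
    [0,0,0,0],
    [0,0,0,0],
  ],
)

```text
time: 11.82
tcp_pos: [0.5278, -0.1539, 0.0729]
eef_rot: [0.0, 0.993, 0.115, 0.001]
contact_force: [-1.8, 3.1, 8.9]
gripper_width: -0.0001
grasp_force: 4.5
```

Call:
jog_arm(
  rows=[
    [0,0,0.05,0],
    [0,0,0,0],
    [0,0,0,0],
    [0,0,0,0],
  ],
)

```text
time: 12.32
tcp_pos: [0.5278, -0.1539, 0.0726]
eef_rot: [0.0, 0.993, 0.115, 0.001]
contact_force: [-3.5, 4.9, 17.0]
gripper_width: 0.0002
grasp_force: 8.6
```

Bottomed at 17 N and holding steady; handing in.

```bash
python3 -c "
from rig import bot
print(bot.get_obs()['contact_force']); print(bot.finish_job())"
```

```text
[-3.52945317  4.9347498  16.97619404]
the job is handed in; nothing more can be done
None
```

The job is handed in: the green key is pushed in, the chime was pressed right down and let up, and the talk bar is held down at about 17 N. The hand-in returned no verdict, so I'm going by the forces and camera views.

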